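Lay the blue spatula in its own rest

TASK

Take the blue spatula that stands upright in the purple dish rack and put it away lying flat in the rest with the blue label, blade in the blue trough and handle in the saddle. While you hold it by the handle, lightly press its blade end down on the floor of the blue trough so that it swings over from upright to level within your grip; then lay it down gently and let go. Never press it hard, and leave all the other things where they are.

Things in the scene. Friction and masses are not known exactly. Their poses are not given: they have to be found in the camera images.
- spatula: blue plastic spatula, 190 mm long, about 90 g, both faces alike. Origin on the axis at mid-length; +x runs along it to the blade end, y along the width, z along the thickness. Flat handle 20 mm wide, 14 mm thick, from x = -95 to +30 mm; blade 56 mm wide, 6 mm thick, from +30 to +95 mm. Starts upright in the rack's slot, blade end down (x axis down), leaning up to 0.15 rad.
- spatula_grip (a point): point on the handle's axis 30 mm from the handle's end, a good place to hold it across its 20 mm width. So held it does not swing under its own weight, but a few newtons at the blade end turn it in the fingers
- spatula_foot (a point): middle of the spatula's blade end, 95 mm from its origin
- rest_blue: pine utensil rest labelled blue (blue trough walls, end stop and strip on the base); the spatula's home, empty at the start. Fixed, 80 mm wide, base plate 8 mm thick from x = -63 to +107 mm. Origin at table height; +x runs level along the rest from the open handle end (robot's side) to the end stop, z up.
- rest_blue_trough (a point): middle of the floor of the blue rest's blade trough, 71 mm along +x from the rest's origin and 37 mm above the table. The trough runs from x = 42 to 100 mm of the rest, 66 mm wide between side walls with tops 55 mm high; the end stop's face is at x = 100 mm, its top 59 mm high.
- rest_blue_seat (a point): point 40 mm above the blue rest's origin, where the spatula's middle lies, axis level, when home (a few mm to either end is still home). The last 60 mm of handle then stick out free over base plate and table.
- rest_blue_saddle (a point): middle of the floor of the blue rest's handle saddle, at x = -20 mm of the rest and 33 mm above the table; the saddle is 20 mm long, 32 mm wide between cheeks with tops 48 mm high
- rest_yellow: pine utensil rest labelled yellow (yellow trough walls, end stop and strip on the base); same shape as the blue one; the yellow spoon lies in it. Fixed, 80 mm wide, base plate 8 mm thick from x = -63 to +107 mm. Origin at table height; +x runs level along the rest from the open handle end (robot's side) to the end stop, z up.
- rest_red: pine utensil rest labelled red (red trough walls, end stop and strip on the base); same shape as the blue one; empty and stays empty, its ladle hangs on the rail. Fixed, 80 mm wide, base plate 8 mm thick from x = -63 to +107 mm. Origin at table height; +x runs level along the rest from the open handle end (robot's side) to the end stop, z up.
- yellow_spoon: yellow spoon of 190 mm lying in the yellow rest: a flat straight handle 125 mm long, 20 mm wide and 14 mm thick, then a round flat head of 56 mm; leave alone
- rack: purple plastic dish rack, fixed, 240 mm (x) by 340 mm (y), basket rim 77 mm high. Origin at table height under its middle. Its upright slot for the spatula is 120 mm from the origin towards its -y side: inside 13 mm (along the rack's x) by 66 mm (along its y), floor 12 mm and mouth 68 mm above the table
- rack_slot (a point): centre of the slot's mouth in the dish rack, 68 mm above the table; the foot of the spatula must rise above this to be free
- tin_cup: white enamel cup, 80 mm across and 80 mm high, standing in the dish rack; leave alone
- glass_box: glass food container with a white snap lid, 116 x 166 x 67 mm; leave alone
- plate_a: orange melamine plate, 150 mm across; leave alone
- plate_b: green melamine plate, 150 mm across; leave alone
- jar: jar with grey lid, 70 mm across and 100 mm high; leave alone
There are look-alikes about, which are no part of the job. Leave any black or turquoise look-alike of the rest_blue alone.

How it is judged:
By the outcome, as a careful person would: the job done as asked, in the order asked, and still so for the second after the job is handed in, with the robot touching nothing.
It also fails if it takes over 48 s, if anything falls off the work surface, if the arm or the gripper's body presses on something with over 40 N, if the wrist force passes 120 N, or if a joint passes its speed limit or range.

ROBOT

A 6-joint arm with a two-finger parallel gripper is mounted at the origin on the work surface. World frame = base frame: x ahead of the robot, y to its left, z up, the work surface at z = 0. Lengths are in m, angles in rad, forces in N, time in s.
With the tool pointing down it reaches from about 0.4 to 0.825 m from the base axis. Payload 7 kg.
Tool frame: the origin (TCP) lies midway between the tips of the shut fingers; the grasp point (between the pads) lies 19 mm behind it; x points along the fingers, y is the direction in which the jaws open and shut, and the axes are right-handed (so a half turn about x gives the same grasp; the last joint's range is limited). The gripper opens to 88 mm and grips with 3 to 60 N. Pads are 19 mm wide; open, the fingers measure 130 mm over their backs; the gripper's body (78 mm by 193 mm) begins 47 mm behind the grasp point.
Start: joints at [1.456, 0.359, 0.012, 0, -1.224, -0.288], TCP at [0.265, 0.621, 0.227] pointing down, gripper open.
Joint ranges: [-3.07, 3.07], [-1.43, 2.12], [-1.02, 1.25], [-3.03, 1.67], [-3.05, -0], [-3.03, 3.03]. Speed limits (rad/s): [2.39, 2.39, 3.01, 3.14, 3.14, 3.14].

INTERFACE

Orientations are given as a 3x3 rotation matrix whose columns are the frame's x, y, z axes.
In Python, from workcell import sensors, viewer, manip, models gives the robot as it stands.
- The arm moves only by the shell command python3 -m inch 'ROWS' [FORCE]. ROWS is JSON, a list that holds one entry, the list of rows, each a list of 7 numbers: the shift along the tool's x, y, z in m, then the turn, a rotation vector about the tool's x, y, z in rad, then the gripper command: -1 is fully open, 1 is shut, values between are in proportion. In form: [[[tx, ty, tz, rx, ry, rz, claw], ...]]. A call has exactly 8 rows; each row shifts and turns the pose as measured when the row begins, along the tool's axes as they then stand; what a row does not reach is not made up. A row lasts 1/8 s, in which the tool goes at most 62.5 mm and 10.7 degrees, less where a joint would pass 70% of its speed; a pose out of reach is approached as far as the arm can. A call is refused whole if a number of a shift passes 0.0625 or a number of a turn 0.188, either way. A call with a gripper value outside its range is refused whole. The fingers move at their own pace and stop on an object; FORCE is the grip in N (left out, the last holds). Time passes only in rows, so rows that do not move let the fingers close, or fill a call up. It gives the time, the measured TCP pose, the force and the opening at its end, in the units of the state.
- sensors.state(): the state, without advancing time (a new reading comes with each control period).
- viewer.camera(name): name is "side" or "top"; returns (picture, depth): 420x560x3 uint8, red, green, blue; 420x560 float32, m along the optical axis (not along the pixel's ray), 0 where there is no reading.
- viewer.camera_params(name): a dict with "intrinsics" (3x3 intrinsics, pixels), "R" (3x3) and "t" (3): a world point X has camera coordinates R X + t. Camera axes: x right, y down, z forward; pixel columns grow to the right and rows downward; lengths in m; the calibration is good to about 2 mm. A picture is of the moment at which its call begins. camera_params takes no time and is no camera call.
- manip.close_job(): hands the job in, once; it reports no verdict.
Trained networks look in the newest picture that a camera, given by its name, has taken for a name from the list of things; names that differ only in an ending like _2 or _b are one class to them, and where a whole thing is asked for, a point or a joint stands for the part that bears it (a point fixed in the world has none). Each returns a list of dicts, best first, with "score" (0 to 1); they miss things now and then, are a little off and sometimes report something else, mostly with a low value. They report only what shows in the picture. A call takes as long as a camera call. They do not tell look-alikes from the thing itself.
- models.boxes_of(camera, query): "extent" ([left, top, right, bottom] as shares, 0 to 1, of the picture: columns of its width, rows of its height, round what is visible of it).
- models.masks_of(camera, query): "region" (420x560 bool, what is visible of it) and "extent" ([left, top, right, bottom] as shares, 0 to 1, of the picture: columns of its width, rows of its height, round what is visible of it).
The state is a dict: "t": time; "qpos": joint angles; "joint_velocities": joint speeds; "joint_efforts": joint torques, N m; "tool_pos": TCP position; "orientation": TCP orientation; "wrist_force": force on the tool from outside, world axes, zero at the start; "moment": the same for the moment, N m; "width": opening from 0.0 (shut) to 1.0 (fully open).
Only numpy, scipy, OpenCV 4.12 (cv2) and the standard library are available. Lean on these libraries where they do the work, as an engineer would, in place of code of your own. Each camera call takes 0.05 s, during which the arm holds its last target.

## Working session

There is one attempt and no reset: what is moved stays moved. The work goes in short steps, Python scripts to look and compute and a shell command to move; the robot and the scene stay as the last step left them, time stands still between calls to the robot, and variables do not carry over. Pictures are saved under pics/ and viewed, and the job is handed in when it is done.

```bash
ls; mkdir -p pics; python3 - <<'E'
from workcell import sensors, viewer, manip, models
import cv2, pickle
s=sensors.state(); print(s)
for n in ("side","top"):
    p,d=viewer.camera(n); cv2.imwrite(f"pics/{n}0.png",p[:,:,::-1]); 
    c=viewer.camera_params(n); print(n,c)
    pickle.dump((p,d,c),open(f"{n}0.pkl","wb"))
E
```

```text
pics
{'t': 0.0, 'qpos': array([ 1.45610423e+00,  3.59404485e-01,  1.10441477e-02, -3.76537590e-04,
       -1.22410754e+00, -2.88047131e-01]), 'joint_velocities': array([ 0.00147978, -0.0005022 , -0.00155628, -0.00041104, -0.00150652,
       -0.0009506 ]), 'joint_efforts': array([ 1.35931070e-03, -5.82722855e+01,  2.93055564e+01,  6.99740767e+00,
        6.90290850e-03, -1.36928497e-04]), 'tool_pos': array([0.26441455, 0.62050641, 0.22560016]), 'orientation': array([[-5.43098680e-04, -3.92057388e-01, -9.19940601e-01],
       [-1.62001506e-03, -9.19939185e-01,  3.92057741e-01],
       [-9.99998540e-01,  1.70324367e-03, -1.35521118e-04]]), 'wrist_force': array([-0.33089207,  0.22923052,  0.35698893]), 'moment': array([ 0.03876541, -0.014153  ,  0.01857104]), 'width': 0.9996079265859282}
side {'intrinsics': array([[395.37818109,   0.        , 277.59659703],
       [  0.        , 395.37818109, 216.02518045],
       [  0.        ,   0.        ,   1.        ]]), 'R': array([[-0.99276397, -0.11943889,  0.01241168],
       [-0.08252475,  0.60352505, -0.7930619 ],
       [ 0.08723167, -0.78834755, -0.60901459]]), 't': array([0.51636365, 0.18345524, 0.90814632])}
top {'intrinsics': array([[482.49217151,   0.        , 277.60690715],
       [  0.        , 482.49217151, 209.58812414],
       [  0.        ,   0.        ,   1.        ]]), 'R': array([[-0.01038633, -0.99990893,  0.0086173 ],
       [-0.99836028,  0.00988433, -0.05638305],
       [ 0.05629274, -0.00918879, -0.99837202]]), 't': array([-0.05088865,  0.50819808,  1.53824255])}
```

View pics/side0.png

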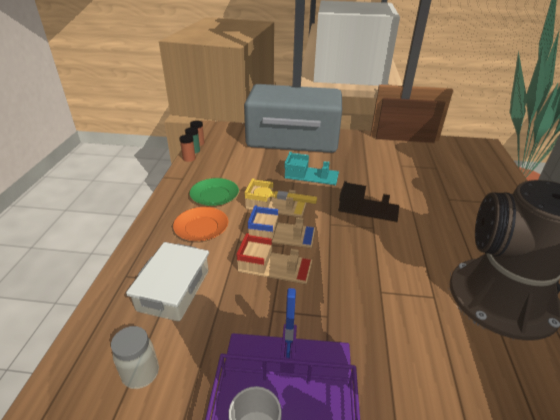

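View pics/top0.png

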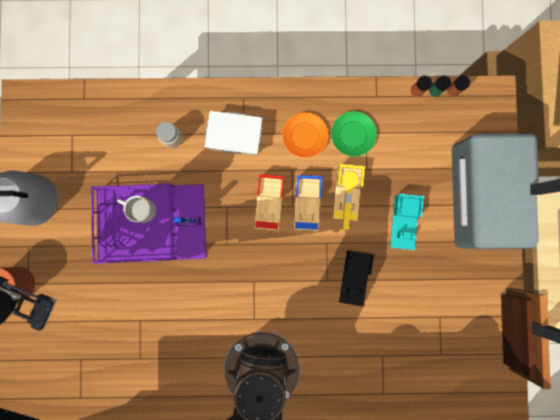

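Side view: the blue spatula stands at about (290,320), and the blue rest is at (280,228) between the red and yellow rests. Top view: spatula at (185,221), blue rest at (308,203).

```bash
cat > h.py <<'E'
import numpy as np, cv2, pickle
def pts(d,c,m):
    v,u=np.nonzero(m&(d>0)); z=d[v,u]; K=c["intrinsics"]
    X=np.stack([(u-K[0,2])/K[0,0]*z,(v-K[1,2])/K[1,1]*z,z],1)
    return (X-c["t"])@c["R"], u, v
def proj(P,c):
    X=np.atleast_2d(P)@c["R"].T+c["t"]; x=X@c["intrinsics"].T; return x[:,:2]/x[:,2:]
E
python3 - <<'E'
from workcell import sensors, viewer, manip, models
from h import *
for n in ("side","top"):
    p,d,c=pickle.load(open(f"{n}0.pkl","rb"))
    for q in ("spatula","rest_blue"):
        for r in models.masks_of(n,q)[:6]:
            m=r["region"]; P,u,v=pts(d,c,m)
            print(n,q,round(r["score"],2),m.sum(),u.mean().round(),v.mean().round(),P.mean(0).round(3),P.min(0).round(3),P.max(0).round(3),p[m].mean(0).round())
    # blue pixels
    h=cv2.cvtColor(p,cv2.COLOR_RGB2HSV)
    m=(h[...,0]>104)&(h[...,0]<122)&(h[...,1]>140)&(h[...,2]>60)
    k,l,st,ce=cv2.connectedComponentsWithStats(m.astype(np.uint8))
    for i in range(1,k):
        if st[i,4]>15:
            P,u,v=pts(d,c,l==i); print(n,st[i],P.mean(0).round(3),P.min(0).round(3),P.max(0).round(3))
for n in ("side","top"):
    im=cv2.imread(f"pics/{n}0.png")
    a=(im[270:420,200:370] if n=="side" else im[170:275,80:220])
    b=(im[170:290,220:350] if n=="side" else im[160:240,240:380])
    cv2.imwrite(f"pics/z{n}.png",np.hstack([cv2.resize(a,(400,500),interpolation=2),cv2.resize(b,(400,500),interpolation=2)]))
E
```

```text
side spatula 0.69 491 290.0 318.0 [0.473 0.241 0.145] [ 0.465  0.083 -0.002] [0.491 0.26  0.203] [ 54.  68. 113.]
side rest_blue 0.81 1038 307.0 171.0 [ 0.477 -0.455  0.023] [ 0.379 -0.614 -0.003] [ 0.552 -0.415  0.06 ] [ 60. 135. 130.]
side rest_blue 0.73 1750 279.0 229.0 [ 0.533 -0.144  0.024] [ 0.44  -0.25  -0.004] [ 0.629 -0.062  0.06 ] [126. 110. 102.]
side rest_blue 0.58 1399 365.0 204.0 [ 0.298 -0.292  0.023] [ 0.199 -0.435 -0.004] [ 0.377 -0.246  0.061] [39. 30. 24.]
side rest_blue 0.56 1025 214.0 192.0 [ 0.755 -0.314  0.009] [ 0.679 -0.4   -0.002] [ 0.835 -0.227  0.022] [ 67. 137.  76.]
side rest_blue 0.41 454 285.0 195.0 [ 0.533 -0.276  0.041] [ 0.439 -0.351 -0.004] [ 0.628 -0.249  0.054] [162. 136.  68.]
side [249 206  28  24 212] [ 0.585 -0.149  0.051] [ 0.547 -0.193  0.041] [ 0.612 -0.112  0.06 ]
side [304 228   8  15  85] [ 0.456 -0.147  0.008] [ 0.448 -0.18   0.005] [ 0.465 -0.116  0.011]
side [287 289   8  40 267] [0.472 0.239 0.171] [0.466 0.223 0.12 ] [0.478 0.243 0.203]
side [286 341   5  16  45] [0.472 0.25  0.076] [0.47  0.24  0.063] [0.477 0.26  0.084]
top spatu
[... 156 characters left out ...]
[ 0.442 -0.314 -0.001] [ 0.631 -0.258  0.059] [220. 195.  69.]
top rest_blue 0.8 1344 307.0 202.0 [ 0.529 -0.15   0.023] [ 0.441 -0.191 -0.007] [ 0.625 -0.108  0.065] [183. 162. 133.]
top rest_blue 0.71 1424 355.0 277.0 [ 0.29  -0.301  0.023] [ 0.199 -0.364 -0.007] [ 0.377 -0.249  0.067] [30. 27. 26.]
top rest_blue 0.56 1443 405.0 220.0 [ 0.469 -0.465  0.024] [ 0.376 -0.533 -0.008] [ 0.555 -0.42   0.065] [ 48. 193. 185.]
top [298 176  24  21  74] [ 0.598 -0.166  0.057] [ 0.547 -0.194  0.048] [ 0.611 -0.121  0.064]
top [174 217  12   6  58] [0.472 0.228 0.18 ] [0.466 0.22  0.043] [0.479 0.265 0.206]
top [296 223  21   6 103] [ 0.456 -0.147  0.008] [ 0.447 -0.18   0.001] [ 0.464 -0.115  0.016]
```

View pics/zside.png

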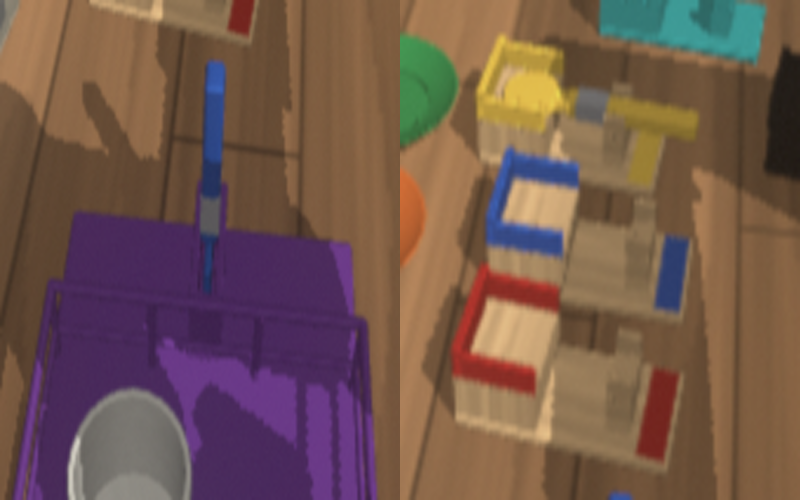

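View pics/ztop.png

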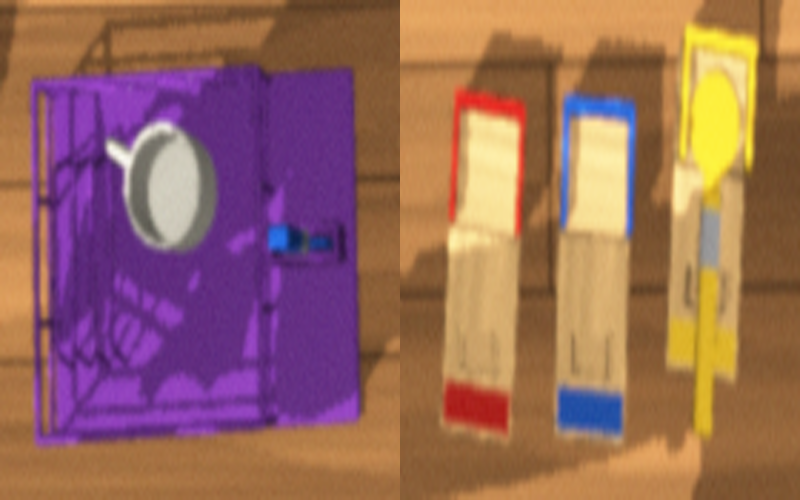

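```bash
python3 - <<'E'
from h import *
# rest pose fit: rest z-bands; spatula handle axis; rack direction
for n in ("side","top"):
    p,d,c=pickle.load(open(f"{n}0.pkl","rb"))
    h=cv2.cvtColor(p,cv2.COLOR_RGB2HSV)
    P,u,v=pts(d,c,np.ones(d.shape,bool))
    H=h[v,u]
    blue=(H[:,0]>100)&(H[:,0]<125)&(H[:,1]>110)&(H[:,2]>40)
    s=blue&(abs(P[:,0]-.473)<.03)&(P[:,1]>.2)&(P[:,1]<.27)&(P[:,2]>.02)
    S=P[s]
    for lo in np.arange(.06,.21,.015):
        q=S[(S[:,2]>=lo)&(S[:,2]<lo+.015)]
        if len(q): print(n,round(lo,3),len(q),np.median(q,0).round(4),q.min(0).round(3),q.max(0).round(3))
    # rest bounding rect of points in z 3..70mm
    r=(P[:,2]>.004)&(P[:,2]<.07)&(P[:,0]>.43)&(P[:,0]<.64)&(P[:,1]<-.10)&(P[:,1]>-.2)
    if n=="top":
        rr=cv2.minAreaRect(P[r][:,:2].astype(np.float32)); print("rest",r.sum(),rr,cv2.boxPoints(rr).round(3).tolist())
        st=blue&(P[:,2]<.02)&(P[:,0]>.44)&(P[:,0]<.47)&(P[:,1]<-.1)&(P[:,1]>-.2)
        print("strip",cv2.minAreaRect(P[st][:,:2].astype(np.float32)))
    for lo in ((.03,.045),(.045,.052),(.052,.063)):
        q=P[r&(P[:,2]>lo[0])&(P[:,2]<lo[1])]
        print(n,lo,len(q),q.mean(0).round(4),q.min(0).round(3),q.max(0).round(3))
    pu=(H[:,0]>125)&(H[:,0]<155)&(H[:,1]>100)&(P[:,1]>.1)&(P[:,1]<.6)&(P[:,0]>.3)&(P[:,0]<.7)
    print(n,"rack",cv2.minAreaRect(P[pu][:,:2].astype(np.float32)),P[pu].max(0))
E
```

```text
side 0.06 25 [0.4727 0.2583 0.0684] [0.469 0.233 0.061] [0.475 0.261 0.075]
side 0.075 38 [0.4719 0.2444 0.0766] [0.468 0.24  0.075] [0.477 0.26  0.085]
side 0.12 41 [0.4727 0.2413 0.1276] [0.466 0.239 0.12 ] [0.478 0.243 0.135]
side 0.135 37 [0.4719 0.241  0.1435] [0.467 0.24  0.136] [0.477 0.242 0.15 ]
side 0.15 39 [0.4721 0.2411 0.1581] [0.467 0.24  0.15 ] [0.477 0.243 0.165]
side 0.165 42 [0.4725 0.241  0.1726] [0.466 0.238 0.165] [0.478 0.243 0.179]
side 0.18 50 [0.4722 0.2411 0.1871] [0.466 0.24  0.18 ] [0.478 0.243 0.194]
side 0.195 85 [0.4727 0.235  0.2009] [0.466 0.223 0.195] [0.479 0.243 0.203]
side (0.03, 0.045) 507 [ 0.5594 -0.152   0.0369] [ 0.474 -0.191  0.03 ] [ 0.613 -0.111  0.045]
side (0.045, 0.052) 130 [ 0.5638 -0.1474  0.0486] [ 0.475 -0.193  0.045] [ 0.612 -0.112  0.052]
side (0.052, 0.063) 134 [ 0.5891 -0.1515  0.0553] [ 0.545 -0.195  0.052] [ 0.613 -0.112  0.06 ]
side rack ((0.47069817781448364, 0.28050681948661804), (0.24586047232151031, 0.20511740446090698), 4.286424160003662) [0.59242442 0.39171374 0.11492013]
top 0.06 4 [0.4718 0.2154 0.073 ] [0.472 0.212 0
[... 692 characters left out ...]
0.10300000011920929], [0.4320000112056732, -0.20100000500679016], [0.640999972820282, -0.1979999989271164], [0.6399999856948853, -0.0989999994635582]]
strip ((0.45573559403419495, -0.14720536768436432), (0.06481357663869858, 0.01634570211172104), 89.25142669677734)
top (0.03, 0.045) 440 [ 0.5627 -0.154   0.0362] [ 0.475 -0.189  0.03 ] [ 0.607 -0.115  0.045]
top (0.045, 0.052) 40 [ 0.5428 -0.1493  0.0489] [ 0.478 -0.19   0.045] [ 0.605 -0.114  0.052]
top (0.052, 0.063) 118 [ 0.5903 -0.156   0.0567] [ 0.484 -0.194  0.052] [ 0.614 -0.114  0.062]
top rack ((0.46852463483810425, 0.35392141342163086), (0.23798182606697083, 0.3467317521572113), 1.9127568006515503) [0.59115744 0.52692462 0.18885211]
```

The zooms show the spatula standing almost upright, width along world y. Its handle is near (0.472, 0.231) and its top is at z≈0.203. The blue rest is slightly yawed. I'll fit the rest pose offline and begin the approach.

```bash
python3 - <<'E'
from h import *
from scipy.optimize import minimize
p,d,c=pickle.load(open("top0.pkl","rb"))
B=p.astype(float); bl=np.clip(B[...,2]-np.maximum(B[...,0],0),0,None); bl/=bl[160:240,280:340].max()
U=8; x0,y0,W,Hh=285,165,50,75
def ren(q,polys):
    x,y,t,s=q; R=np.array([[np.cos(t),-np.sin(t)],[np.sin(t),np.cos(t)]])
    im=np.zeros((Hh*U,W*U),np.uint8)
    for P in polys(s):
        P=np.array(P,float); w=np.c_[P[:,:2]@R.T+[x,y],P[:,2]]
        k=((proj(w,c)-[x0-.5,y0-.5])*U*16).astype(np.int32)
        cv2.fillPoly(im,[k],255,shift=4)
    return cv2.resize(cv2.GaussianBlur(im,(0,0),U*.5),(W,Hh),interpolation=cv2.INTER_AREA)/255.
def polys(s):
    def r(a,b,e,f,z): return [[a,e,z],[b,e,z],[b,f,z],[a,f,z]]
    return [r(.042,.107,.033,.040,.055),r(.042,.107,-.040,-.033,.055),r(.100,.107,-.04,.04,.059),r(-.058+s,-.042+s,-.035,.035,.008)]
T=bl[y0:y0+Hh,x0:x0+W]
def cost(q):
    m=ren(q,polys); return -np.corrcoef(m.ravel(),T.ravel())[0,1]
best=None
for t in (-.08,-.05,-.02):
    r=minimize(cost,[.505,-.149,t,0],method="Nelder-Mead",options=dict(initial_simplex=np.array([.505,-.149,t,0])+np.vstack([np.zeros(4),np.diag([.006,.006,.03,.005])]),xatol=1e-5,fatol=1e-5))
    print(r.x.round(4),r.fun)
# side-camera check: blue walls points transformed
x,y,t,_=r.x
for n in ("side","top"):
    p,d,c=pickle.load(open(f"{n}0.pkl","rb")); P,u,v=pts(d,c,np.ones(d.shape,bool)); H=cv2.cvtColor(p,cv2.COLOR_RGB2HSV)[v,u]
    b=(H[:,0]>104)&(H[:,0]<122)&(H[:,1]>140)&(P[:,0]>.43)&(P[:,0]<.64)&(P[:,1]<-.08)&(P[:,1]>-.22)
    q=P[b]-[x,y,0]; ql=np.c_[q[:,0]*np.cos(t)+q[:,1]*np.sin(t),-q[:,0]*np.sin(t)+q[:,1]*np.cos(t),q[:,2]]
    w=ql[ql[:,2]>.04]; s=ql[ql[:,2]<.02]
    print(n,np.percentile(w,[2,98],axis=0).round(4).tolist(),np.percentile(s,[2,98],axis=0).round(4).tolist())
E
python3 -m inch '[[[-0.01,0,0,-0.143,0,0,-1],[0,0,0,-0.143,0,0,-1],[0,0,0,-0.143,0,0,-1],[0,0.05,-0.025,0,0,0,-1],[0,0.05,-0.025,0,0,0,-1],[0,0.05,-0.025,0,0,0,-1],[0,0.05,-0.025,0,0,0,-1],[0,0.05,-0.025,0,0,0,-1]]]'
```

```text
[ 0.5046 -0.15   -0.0634  0.0016] -0.9661243847395076
[ 0.5043 -0.1505 -0.0559  0.0022] -0.9641106430666552
[ 0.5047 -0.15   -0.0641  0.0018] -0.9659591043147824
side [[0.0447, -0.0346, 0.0431], [0.1046, 0.0415, 0.0589]] [[-0.056, -0.0314, 0.0054], [-0.0415, 0.0295, 0.0103]]
top [[0.0476, -0.038, 0.0507], [0.1063, 0.0365, 0.0638]] [[-0.0559, -0.0327, 0.0013], [-0.0412, 0.0319, 0.0146]]
t: 1.3
tool_pos: [0.4012, 0.372, 0.2351]
orientation: [[-0.0, 0.046, -0.999], [-0.002, -0.999, -0.046], [-1.0, 0.002, 0.0]]
wrist_force: [1.2, -0.1, 0.1]
width: 0.996
```

```bash
python3 -m inch '[[[0,0.05,-0.022,0.02,0,0,-1],[0,0.05,-0.022,0,0,0,-1],[0,0.04,-0.02,0,0,0,-1],[0,0.004,-0.003,0,0,0,-1],[0,0,0,0,0,0,-1],[0,0,0,0,0,0,-1],[0,0,0,0,0,0,-1],[0,0,0,0,0,0,-1]]]'
```

```text
t: 2.3
tool_pos: [0.4746, 0.2246, 0.2364]
orientation: [[0.001, 0.024, -1.0], [-0.0, -1.0, -0.024], [-1.0, 0.0, -0.001]]
wrist_force: [-0.9, 0.1, 0.2]
width: 0.997
```

```bash
python3 -m inch '[[[0,-0.007,0.0025,0,0,0,-1],[0.015,0,0,0,0,0,-1],[0.025,0,0,0,0,0,-1],[0.025,0,0,0,0,0,-1],[0.016,0,0,0,0,0,-1],[0,0,0,0,0,0,-1],[0,0,0,0,0,0,-1],[0,0,0,0,0,0,-1]]]'
python3 - <<'E'
from workcell import viewer
import cv2,numpy as np
a=[viewer.camera(n)[0][:,:,::-1] for n in ("side","top")]
cv2.imwrite("pics/g1.png",np.hstack([cv2.resize(a[0][220:400,200:380],(400,400),interpolation=2),cv2.resize(a[1][150:290,90:230],(400,400),interpolation=2)]))
E
```

```text
t: 3.3
tool_pos: [0.4703, 0.2329, 0.1496]
orientation: [[-0.0, 0.027, -1.0], [-0.002, -1.0, -0.027], [-1.0, 0.002, 0.001]]
wrist_force: [1.0, -0.6, 0.3]
width: 0.999
```

View pics/g1.png

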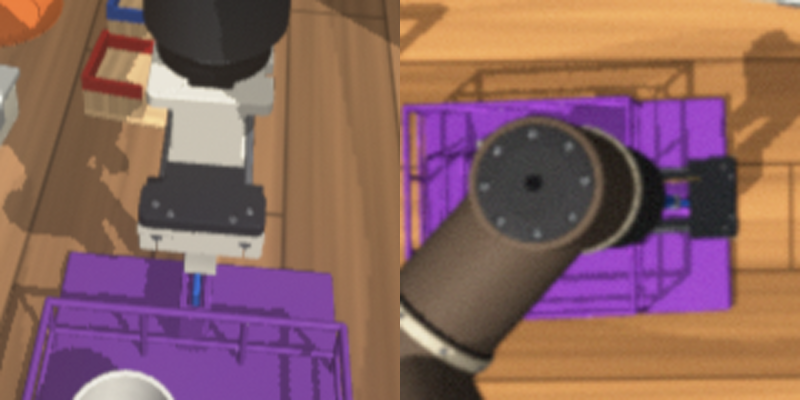

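The fingers straddle the blue handle (side zoom ~ (197,290), top zoom ~ (677,200)). Closing.

```bash
python3 -m inch '[[[-0.003,0.001,-0.002,0,0,0,-1],[0,0,0,0,0,0,0],[0,0,0,0,0,0,0.5],[0,0,0,0,0,0,1],[0,0,0,0,0,0,1],[0,0,0,0,0,0,1],[0,0,0,0,0,0,1],[0,0,0,0,0,0,1]]]' 20
```

```text
t: 4.4
tool_pos: [0.4728, 0.2322, 0.1538]
orientation: [[0.001, 0.027, -1.0], [0.0, -1.0, -0.027], [-1.0, -0.0, -0.001]]
wrist_force: [-0.2, -0.2, -0.1]
width: 0.262
```

```bash
python3 -m inch '[[[0,0,0,0,0,0,1],[0,0,0,0,0,0,1],[-0.005,0,0,0,0,0,1],[-0.01,0,0,0,0,0,1],[-0.01,0,0,0,0,0,1],[-0.01,0,0,0,0,0,1],[-0.015,0,0,0,0,0,1],[0,0,0,0,0,0,1]]]'
```

```text
t: 5.4
tool_pos: [0.4731, 0.2324, 0.2083]
orientation: [[0.002, 0.027, -1.0], [0.001, -1.0, -0.027], [-1.0, -0.001, -0.002]]
wrist_force: [0.2, -0.1, -1.6]
width: 0.225
```

```bash
python3 -m inch '[[[-0.03,0,0,0,0,0,1],[-0.04,0,0,0,0,0,1],[-0.01,0.02,-0.002,0,0,0,1],[0,0.04,-0.008,0,0,0,1],[0,0.045,-0.01,0,0,0,1],[0,0.045,-0.01,0,0,0,1],[0,0.045,-0.01,0,0,0,1],[0,0.03,-0.01,0,0,0,1]]]'
```

```text
t: 6.4
tool_pos: [0.5266, 0.0009, 0.2861]
orientation: [[-0.005, 0.03, -1.0], [-0.0, -1.0, -0.03], [-1.0, 0.0, 0.005]]
wrist_force: [0.7, 1.1, -1.4]
width: 0.231
```

```bash
python3 -m inch '[[[0,0.04,-0.008,0.03,0,0,1],[0,0.045,-0.01,0.03,0,0,1],[0,0.035,-0.01,0.027,0,0,1],[0,0.02,0,0,0,0,1],[0,0,0,0,0,0,1],[0,0,0,0,0,0,1],[0,0,0,0,0,0,1],[0,0,0,0,0,0,1]]]'
```

```text
t: 7.4
tool_pos: [0.5494, -0.1474, 0.2795]
orientation: [[-0.014, -0.064, -0.998], [0.001, -0.998, 0.064], [-1.0, -0.0, 0.015]]
wrist_force: [-0.7, 0.1, -2.0]
width: 0.224
```

```bash
python3 -m inch '[[[0,0.004,0,0,0.1,0,1],[0,0,0,0,0.1,0,1],[0,0,0,0,0.06,0,1],[0,0,0,0,0,0,1],[0,0,0,0,0,0,1],[0,0,0,0,0,0,1],[0,0,0,0,0,0,1],[0,0,0,0,0,0,1]]]'
cat > look.py <<'E'
import sys,cv2,numpy as np,pickle
from workcell import viewer,sensors
from h import *
k=sys.argv[1]
O=np.array([.5046,-.150]);t=-.06
a=[]
for n in ("side","top"):
    p,d=viewer.camera(n); c=viewer.camera_params(n); pickle.dump((p,d,c),open(f"{n}{k}.pkl","wb")); a.append(p[:,:,::-1])
    P,u,v=pts(d,c,np.ones(d.shape,bool)); H=cv2.cvtColor(p,cv2.COLOR_RGB2HSV)[v,u]
    q=P[:,:2]-O; L=np.c_[q[:,0]*np.cos(t)+q[:,1]*np.sin(t),-q[:,0]*np.sin(t)+q[:,1]*np.cos(t),P[:,2]]
    b=(H[:,0]>104)&(H[:,0]<122)&(H[:,1]>120)&(H[:,2]>40)&(abs(L[:,1])<.06)&(L[:,0]>-.15)&(L[:,0]<.13)&((L[:,2]>.063)|((abs(L[:,1])<.029)&(L[:,0]<.097)&(L[:,2]>.02)))
    S=L[b]
    if len(S)>10:
        m=S.mean(0); w,V=np.linalg.eigh(np.cov((S-m).T)); 
        print(n,len(S),"mean",m.round(4),"axis",V[:,2].round(3),"min",S.min(0).round(4),"max",S.max(0).round(4))
        for z in np.arange(.02,.26,.02):
            r=S[(S[:,2]>=z)&(S[:,2]<z+.02)]
            if len(r)>3: print("  z",round(z,2),len(r),r.min(0)[:2].round(4),r.max(0)[:2].round(4))
s=sensors.state(); print(s["tool_pos"].round(4),s["wrist_force"].round(2),s["orientation"][:,0].round(3))
g=s["tool_pos"]-.019*s["orientation"][:,0]; q=g[:2]-O
print("grip in rest",np.round([q[0]*np.cos(t)+q[1]*np.sin(t),-q[0]*np.sin(t)+q[1]*np.cos(t),g[2]],4),"t",s["t"])
cv2.imwrite(f"pics/l{k}.png",np.hstack([cv2.resize(a[0][140:300,200:360],(400,400),interpolation=2),cv2.resize(a[1][140:250,250:360],(400,400),interpolation=2)]))
E
python3 look.py 2
```

```text
t: 8.4
tool_pos: [0.5511, -0.1485, 0.2795]
orientation: [[0.247, -0.059, -0.967], [-0.014, -0.998, 0.058], [-0.969, -0.0, -0.247]]
wrist_force: [-0.1, 0.4, -0.9]
width: 0.226
side 100 mean [0.0582 0.0204 0.2279] axis [-0.245 -0.187  0.951] min [0.0427 0.0113 0.152 ] max [0.0782 0.0365 0.273 ]
  z 0.16 7 [0.07   0.0313] [0.0757 0.0351]
  z 0.18 13 [0.0652 0.0313] [0.07   0.0365]
  z 0.2 26 [0.0596 0.0128] [0.0671 0.0335]
  z 0.24 30 [0.045  0.0113] [0.0572 0.0186]
top 23 mean [0.0675 0.0218 0.3289] axis [ 0.134 -0.056 -0.989] min [ 0.0569 -0.0143  0.0631] max [0.1048 0.047  0.3812]
[ 0.551  -0.1485  0.2795] [-1.04 -0.36 -1.63] [ 0.247 -0.014 -0.969]
grip in rest [0.0415 0.0042 0.2979] t 8.5
```

View pics/l2.png

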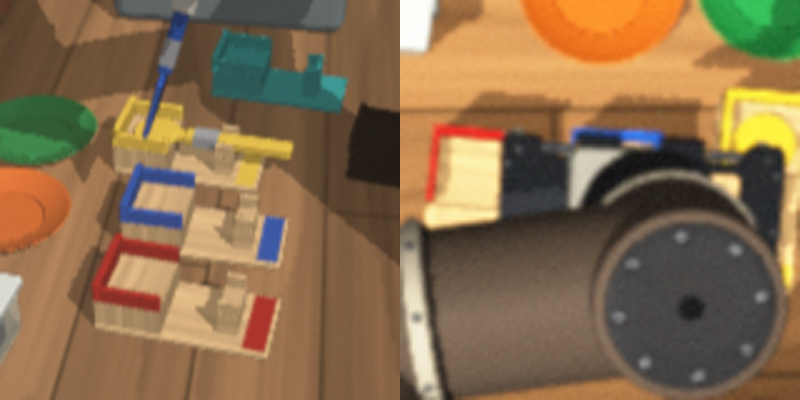

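```bash
python3 -m inch '[[[0,0.004,-0.004,0,0,0,1],[0.015,0,0.003,0,0,0,1],[0.025,0,0.005,0,0,0,1],[0.025,0,0.006,0,0,0,1],[0.018,0,0.005,0,0,0,1],[0.008,0,0.002,0,0,0,1],[0,0,0,0,0,0,1],[0,0,0,0,0,0,1]]]'; python3 look.py 3
```

```text
t: 9.5
tool_pos: [0.5561, -0.1537, 0.1804]
orientation: [[0.244, -0.061, -0.968], [-0.014, -0.998, 0.059], [-0.97, -0.001, -0.245]]
wrist_force: [-0.2, -0.2, -0.9]
width: 0.226
side 68 mean [0.0669 0.0169 0.1178] axis [-0.255 -0.139  0.957] min [ 0.0505 -0.0286  0.0504] max [0.0965 0.032  0.1726]
  z 0.06 7 [ 0.0752 -0.0104] [0.081  0.0302]
  z 0.08 12 [0.0702 0.0255] [0.0758 0.032 ]
  z 0.1 20 [0.0655 0.0072] [0.0724 0.0301]
  z 0.14 15 [0.0526 0.0084] [0.0609 0.0125]
  z 0.16 11 [0.0505 0.0083] [0.0584 0.0153]
[ 0.5562 -0.1537  0.1806] [-1.21  0.07 -0.8 ] [ 0.245 -0.014 -0.969]
grip in rest [ 0.0471 -0.0006  0.199 ] t 9.6
```

View pics/l3.png

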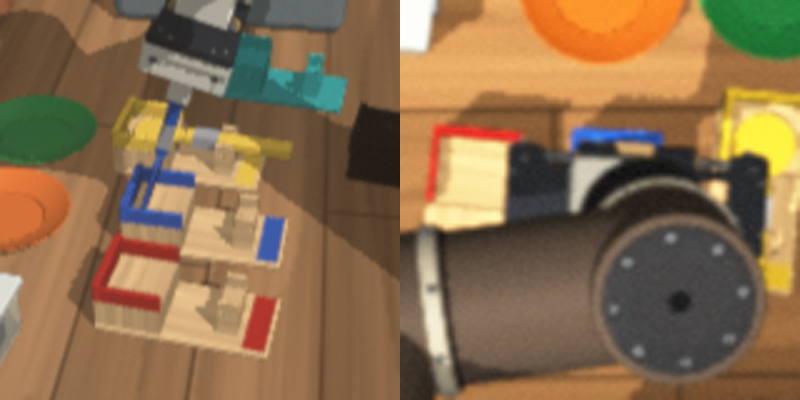

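The blade is entering the blue trough, centred between its walls (side zoom ~ (155,195)). Now feeling for the floor.

```bash
python3 -m inch '[[[0.003,0,0.0008,0,0,0,1],[0.002,0,0.0005,0,0,0,1],[0.0015,0,0.0003,0,0,0,1],[0.001,0,0.0003,0,0,0,1],[0,0,0,0,0,0,1],[0,0,0,0,0,0,1],[0,0,0,0,0,0,1],[0,0,0,0,0,0,1]]]'
```

```text
t: 10.6
tool_pos: [0.5573, -0.1537, 0.1746]
orientation: [[0.248, -0.06, -0.967], [-0.014, -0.998, 0.059], [-0.969, -0.001, -0.249]]
wrist_force: [0.2, 0.6, 0.3]
width: 0.223
```

```bash
python3 -m inch '[[[0.0015,0,0.001,0,0,0,1],[0.0005,0,0.003,0,0,0,1],[0.0005,0,0.004,0,0,0,1],[0.0005,0,0.004,0,0,0,1],[0.0005,0,0.004,0,0,0,1],[0.0005,0,0.003,0,0,0,1],[0,0,0,0,0,0,1],[0,0,0,0,0,0,1]]]'; python3 look.py 4
```

```text
t: 11.6
tool_pos: [0.544, -0.1528, 0.1707]
orientation: [[0.26, -0.058, -0.964], [-0.015, -0.998, 0.056], [-0.965, -0.0, -0.261]]
wrist_force: [0.9, -0.1, 3.3]
width: 0.227
side 57 mean [0.0592 0.0172 0.1181] axis [-0.327 -0.186  0.927] min [0.0425 0.0082 0.0488] max [0.0844 0.0309 0.1607]
  z 0.08 20 [0.0637 0.0099] [0.0724 0.0309]
  z 0.1 8 [0.0607 0.0094] [0.067  0.0222]
  z 0.14 22 [0.043  0.0082] [0.0534 0.0138]
top 39 mean [ 0.074  -0.0042  0.1055] axis [ 0.139 -0.143 -0.98 ] min [ 0.0476 -0.025   0.056 ] max [0.099  0.0434 0.2609]
  z 0.06 16 [ 0.0777 -0.0214] [0.099  0.0222]
  z 0.08 12 [ 0.0674 -0.0228] [ 0.0756 -0.0049]
  z 0.24 5 [ 0.0476 -0.0198] [0.0577 0.043 ]
[ 0.544  -0.1528  0.1707] [ 0.76 -0.87  4.01] [ 0.26  -0.015 -0.965]
grip in rest [ 0.0345 -0.0005  0.1891] t 11.7
```

View pics/l4.png

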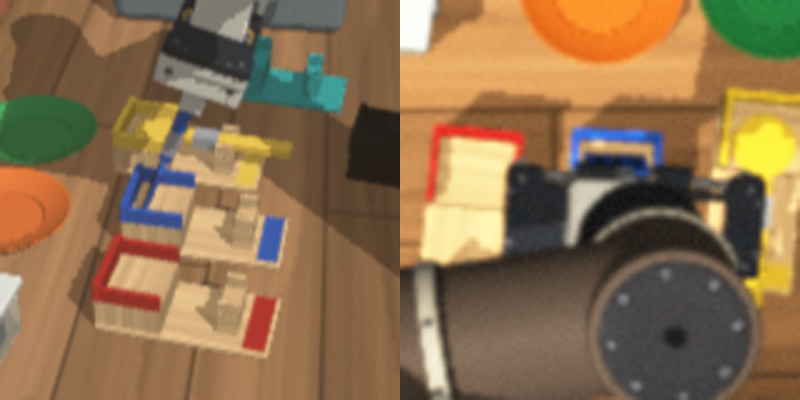

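The blade end is on the floor and the swing has begun, about 0.08 rad so far, at a light ~4 N. The shaft now leans ~0.34 rad. Continuing the arc.

```bash
python3 -m inch '[[[0.0004,0,0.004,0,0,0,1],[0.0006,0,0.005,0,0,0,1],[0.0008,0,0.005,0,0,0,1],[0.0008,0,0.005,0,0,0,1],[0.001,0,0.005,0,0,0,1],[0.001,0,0.005,0,0,0,1],[0.0012,0,0.005,0,0,0,1],[0,0,0,0,0,0,1]]]'; python3 look.py 5
```

```text
t: 12.7
tool_pos: [0.5102, -0.1509, 0.1549]
orientation: [[0.259, -0.059, -0.964], [-0.015, -0.998, 0.057], [-0.966, -0.0, -0.26]]
wrist_force: [0.1, -0.1, 3.7]
width: 0.224
side 82 mean [0.0437 0.0158 0.1122] axis [-0.503 -0.161  0.849] min [0.016  0.0065 0.0436] max [0.0859 0.0314 0.1645]
  z 0.04 5 [0.0761 0.0198] [0.0859 0.0289]
  z 0.06 9 [0.0626 0.0238] [0.0761 0.03  ]
  z 0.08 27 [0.0479 0.0092] [0.0626 0.0314]
  z 0.12 11 [0.0225 0.0086] [0.0328 0.0119]
  z 0.14 25 [0.0179 0.0065] [0.0308 0.0126]
top 150 mean [0.0633 0.0011 0.0869] axis [-0.421  0.006  0.907] min [ 0.0157 -0.0261  0.0469] max [0.1043 0.0255 0.2532]
  z 0.04 28 [ 0.0769 -0.0225] [0.0843 0.0248]
  z 0.06 50 [ 0.0654 -0.0217] [0.1043 0.0255]
  z 0.08 44 [ 0.0537 -0.0261] [0.0653 0.0227]
  z 0.1 5 [ 0.0537 -0.0098] [0.0573 0.0054]
  z 0.12 7 [ 0.0324 -0.0057] [0.0363 0.0065]
  z 0.14 12 [ 0.0225 -0.0051] [0.0325 0.0045]
[ 0.5104 -0.1509  0.155 ] [-1.66 -0.07  2.04] [ 0.259 -0.015 -0.966]
grip in rest [ 0.0009 -0.0006  0.1733] t 12.8
```

```bash
python3 -m inch '[[[0.0018,0,0.005,0,0,0,1],[0.0021,0,0.006,0,0,0,1],[0.0024,0,0.006,0,0,0,1],[0.0028,0,0.006,0,0,0,1],[0.003,0,0.0055,0,0,0,1],[0.0033,0,0.0055,0,0,0,1],[0.0036,0,0.005,0,0,0,1],[0.001,0,0.001,0,0,0,1]]]'; python3 look.py 6
```

```text
t: 13.8
tool_pos: [0.4735, -0.1491, 0.1239]
orientation: [[0.256, -0.059, -0.965], [-0.016, -0.998, 0.057], [-0.967, 0.0, -0.256]]
wrist_force: [-2.6, 1.9, 4.8]
width: 0.226
side 137 mean [0.0337 0.0105 0.0904] axis [-0.735 -0.021  0.678] min [-0.0203 -0.0288  0.0456] max [0.0939 0.0287 0.1362]
  z 0.04 25 [ 0.0679 -0.0288] [0.0939 0.0277]
  z 0.06 33 [ 0.0373 -0.014 ] [0.0656 0.0287]
  z 0.08 28 [ 0.0344 -0.0198] [0.0447 0.0286]
  z 0.1 15 [-0.001 -0.002] [0.0095 0.014 ]
  z 0.12 36 [-0.0203 -0.001 ] [0.0054 0.013 ]
top 266 mean [0.0499 0.0009 0.0785] axis [-0.696 -0.013  0.717] min [-0.0214 -0.0279  0.0425] max [0.1038 0.0296 0.2101]
  z 0.04 74 [ 0.0644 -0.0229] [0.0842 0.0245]
  z 0.06 108 [ 0.0413 -0.0255] [0.1038 0.0296]
  z 0.08 38 [ 0.0388 -0.0279] [0.0515 0.0249]
  z 0.1 5 [ 0.0038 -0.0051] [0.0104 0.0038]
  z 0.12 33 [-0.0151 -0.0052] [0.01   0.0073]
  z 0.14 6 [-0.0156 -0.0071] [-0.009   0.0075]
[ 0.4738 -0.1492  0.1241] [-2.16  0.95  1.66] [ 0.256 -0.016 -0.967]
grip in rest [-0.0356 -0.001   0.1424] t 13.9
```

Still tracking well: shaft at ~0.87 rad, foot steady at rest x≈87 mm. Next stretch, bringing the tool back to vertical.

```bash
python3 -m inch '[[[0.0043,0,0.0066,0,-0.036,0,1],[0.0049,0,0.0063,0,-0.036,0,1],[0.0055,0,0.0058,0,-0.036,0,1],[0.006,0,0.0052,0,-0.036,0,1],[0.0063,0,0.0046,0,-0.036,0,1],[0.0066,0,0.004,0,-0.036,0,1],[0.0064,0,0.0035,0,-0.036,0,1],[0,0,0,0,0,0,1]]]'; python3 look.py 7
```

```text
t: 14.9
tool_pos: [0.441, -0.1474, 0.0743]
orientation: [[-0.015, -0.06, -0.998], [0.0, -0.998, 0.06], [-1.0, 0.001, 0.015]]
wrist_force: [-1.3, 0.6, 0.6]
width: 0.224
side 231 mean [0.0545 0.0036 0.0583] axis [-0.907  0.09   0.411] min [-0.0121 -0.0278  0.0416] max [0.0914 0.0288 0.0939]
  z 0.04 136 [ 0.0479 -0.0278] [0.0914 0.0288]
  z 0.06 75 [ 0.0266 -0.0211] [0.0514 0.0282]
  z 0.08 20 [-0.0121 -0.0048] [-0.0032  0.0119]
top 297 mean [ 0.0625 -0.0016  0.0565] axis [-0.921  0.024  0.388] min [ 0.0282 -0.0331  0.037 ] max [0.106  0.0246 0.0801]
  z 0.02 5 [ 0.0856 -0.0205] [0.089 0.021]
  z 0.04 187 [ 0.0397 -0.0266] [0.0911 0.0246]
  z 0.06 104 [ 0.0282 -0.0331] [0.106  0.0238]
[ 0.4412 -0.1474  0.0748] [-0.61 -0.22 -0.19] [-0.013  0.    -1.   ]
grip in rest [-0.0632 -0.0012  0.0938] t 15.0
```

View pics/l7.png

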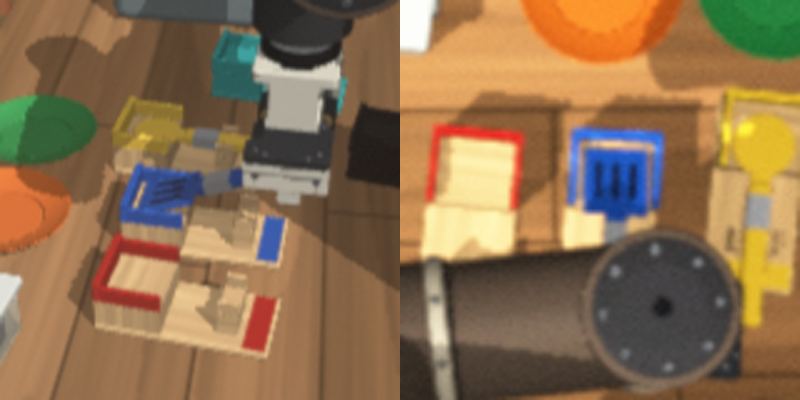

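```bash
python3 -m inch '[[[0.005,0,0.001,0,0.014,0,1],[0.0065,0,0.001,0,0,0,1],[0.007,0,0,0,0,0,1],[0.007,0,0,0,0,0,1],[0.007,0,0,0,0,0,1],[0.006,0,0,0,0,0,1],[0.004,0,0,0,0,0,1],[0,0,0,0,0,0,1]]]'; python3 look.py 8
```

```text
t: 16.0
tool_pos: [0.4354, -0.1473, 0.0287]
orientation: [[-0.002, -0.06, -0.998], [-0.0, -0.998, 0.06], [-1.0, 0.001, 0.002]]
wrist_force: [-2.7, 1.3, 1.4]
width: 0.224
side 307 mean [0.0543 0.     0.0477] axis [-0.984  0.1    0.148] min [-0.0203 -0.0286  0.0407] max [0.0967 0.0269 0.0611]
  z 0.04 301 [-0.0203 -0.0286] [0.0967 0.0269]
  z 0.06 6 [-0.0199  0.0001] [-0.0117  0.0083]
top 341 mean [ 0.0659 -0.0014  0.0477] axis [-0.996  0.006  0.092] min [ 0.0269 -0.0365  0.0363] max [0.1049 0.025  0.0658]
  z 0.02 15 [ 0.0565 -0.0179] [0.0958 0.0239]
  z 0.04 318 [ 0.0269 -0.0279] [0.0969 0.025 ]
  z 0.06 8 [ 0.1003 -0.0365] [0.1049 0.0107]
[ 0.4355 -0.1473  0.029 ] [-2.3   0.61  0.78] [-0.002 -0.    -1.   ]
grip in rest [-0.0691 -0.0015  0.048 ] t 16.1
```

View pics/l8.png

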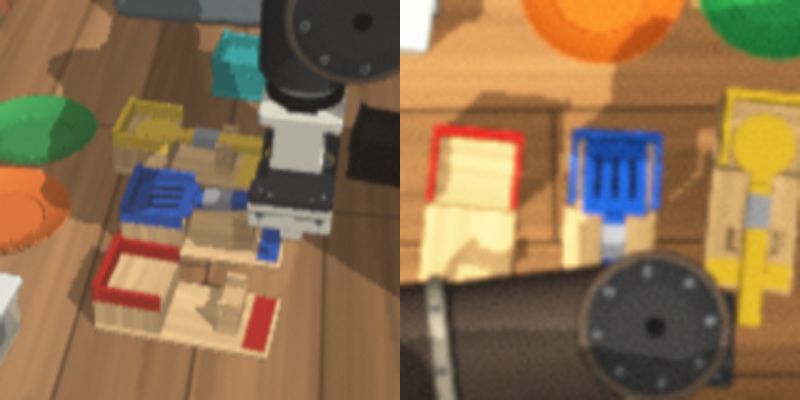

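The blade lies in the trough (top zoom ~ (615,175)) and the handle is over the saddle with a few mm left to lower. Final gentle lowering.

```bash
python3 -m inch '[[[0.002,0,-0.001,0,0,0,1],[0.002,0,-0.001,0,0,0,1],[0.0015,0,0,0,0,0,1],[0.001,0,0,0,0,0,1],[0.0005,0,0,0,0,0,1],[0,0,0,0,0,0,1],[0,0,0,0,0,0,1],[0,0,0,0,0,0,1]]]'; python3 look.py 9
```

```text
t: 17.1
tool_pos: [0.4348, -0.1474, 0.0219]
orientation: [[-0.006, -0.061, -0.998], [-0.0, -0.998, 0.061], [-1.0, 0.0, 0.006]]
wrist_force: [-3.1, 0.5, 1.9]
width: 0.225
side 292 mean [ 0.0537 -0.0004  0.046 ] axis [-0.988  0.105  0.11 ] min [-0.021  -0.0289  0.0388] max [0.096  0.0267 0.0568]
  z 0.04 290 [-0.021  -0.0289] [0.096  0.0267]
top 340 mean [ 0.0654 -0.0013  0.046 ] axis [-0.998  0.005  0.067] min [ 0.0269 -0.0364  0.0363] max [0.1043 0.0295 0.0667]
  z 0.02 26 [ 0.0479 -0.024 ] [0.096  0.0236]
  z 0.04 308 [ 0.0269 -0.0279] [0.097  0.0248]
  z 0.06 6 [ 0.0993 -0.0364] [0.1043 0.0295]
[ 0.4348 -0.1474  0.0219] [-4.54  0.26  0.63] [-0.006 -0.    -1.   ]
grip in rest [-0.0697 -0.0016  0.0409] t 17.2
```

```bash
python3 -m inch '[[[0.001,0,0.002,0,0,0,1],[0.0005,0,0,0,0,0,1],[0,0,0,0,0,0,1],[0,0,0,0,0,0,1],[0,0,0,0,0,0,1],[0,0,0,0,0,0,1],[0,0,0,0,0,0,1],[0,0,0,0,0,0,1]]]'; python3 look.py 10
```

```text
t: 18.2
tool_pos: [0.4349, -0.1473, 0.021]
orientation: [[-0.002, -0.061, -0.998], [-0.0, -0.998, 0.061], [-1.0, 0.0, 0.002]]
wrist_force: [-2.5, -0.3, 0.1]
width: 0.228
side 296 mean [ 0.0538 -0.0007  0.0456] axis [-0.99   0.103  0.1  ] min [-0.0208 -0.0282  0.0399] max [0.0969 0.0269 0.0564]
  z 0.04 295 [-0.0208 -0.0282] [0.0969 0.0269]
top 338 mean [ 0.0654 -0.0013  0.0455] axis [-0.997  0.046  0.059] min [ 0.027  -0.0364  0.0337] max [0.1058 0.026  0.0686]
  z 0.02 22 [ 0.0384 -0.027 ] [0.0948 0.0245]
  z 0.04 312 [ 0.027  -0.0283] [0.097 0.026]
  z 0.06 4 [ 0.1002 -0.0364] [0.1058 0.0045]
[ 0.4349 -0.1472  0.0209] [-1.45  1.4   0.54] [-0.002 -0.    -1.   ]
grip in rest [-0.0697 -0.0014  0.0399] t 18.3
```

View pics/l10.png

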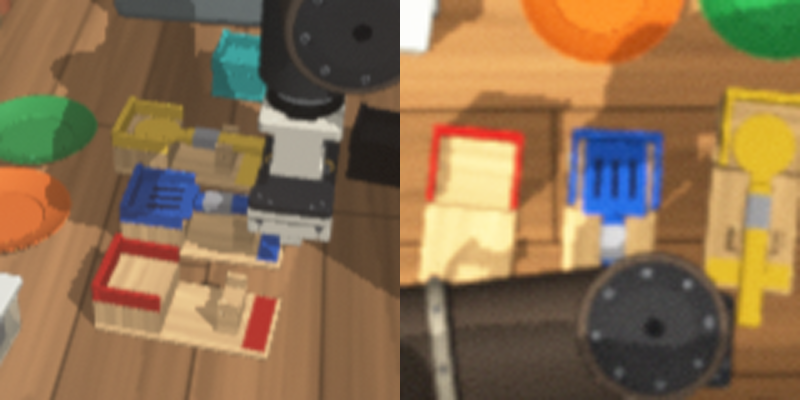

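```bash
cat > prof.py <<'E'
import sys
from h import *
O=np.array([.5046,-.150]);t=-.06
for n in ("side","top"):
    p,d,c=pickle.load(open(f"{n}{sys.argv[1]}.pkl","rb")); P,u,v=pts(d,c,np.ones(d.shape,bool)); H=cv2.cvtColor(p,cv2.COLOR_RGB2HSV)[v,u]
    q=P[:,:2]-O; L=np.c_[q[:,0]*np.cos(t)+q[:,1]*np.sin(t),-q[:,0]*np.sin(t)+q[:,1]*np.cos(t),P[:,2]]
    b=(H[:,0]>104)&(H[:,0]<122)&(H[:,1]>100)&(abs(L[:,1])<.029)&(L[:,2]>.025)
    for x in np.arange(-.11,.1,.015):
        r=L[b&(L[:,0]>=x)&(L[:,0]<x+.015)]
        if len(r)>2: print(n,round(x+.0075,3),len(r),np.percentile(r[:,2],[20,50,85]).round(4),np.percentile(r[:,1],[3,97]).round(4), r[:,0].min().round(4), r[:,0].max().round(4))
E
python3 prof.py 10
```

```text
side -0.013 33 [0.0503 0.0537 0.0551] [-0.0058  0.0104] -0.0196 -0.0064
side 0.033 47 [0.0453 0.0468 0.0507] [-0.0229  0.0241] 0.026 0.0398
side 0.047 69 [0.0448 0.0456 0.0469] [-0.0249  0.0244] 0.0402 0.0546
side 0.062 62 [0.0436 0.0447 0.0459] [-0.0237  0.0223] 0.055 0.0698
side 0.077 54 [0.0423 0.0438 0.0449] [-0.0249  0.0197] 0.0701 0.0847
side 0.092 79 [0.0414 0.0426 0.0493] [-0.0279  0.0201] 0.0852 0.0998
side 0.107 35 [0.0562 0.0575 0.0586] [-0.0268  0.0258] 0.1 0.1055
top 0.033 40 [0.0451 0.0494 0.053 ] [-0.0217  0.0217] 0.0262 0.0398
top 0.047 80 [0.0442 0.0467 0.0495] [-0.028   0.0249] 0.04 0.0546
top 0.062 84 [0.0426 0.0448 0.0477] [-0.0271  0.0231] 0.0552 0.07
top 0.077 78 [0.0426 0.0452 0.0485] [-0.0267  0.024 ] 0.0704 0.0846
top 0.092 80 [0.0407 0.0428 0.0457] [-0.0262  0.0244] 0.0851 0.0999
top 0.107 48 [0.0496 0.0566 0.0608] [-0.0264  0.0253] 0.1 0.1066
```

The profile shows the blade down, but the handle is still tilted ~0.07 rad and ~6 mm above the saddle (it slid slightly in the pads). Lowering further, with care, and easing back from the end stop.

```bash
python3 -m inch '[[[0,0,0.0025,0,0,0,1],[0.0015,0,0.001,0,0,0,1],[0.002,0,0,0,0,0,1],[0.0015,0,0,0,0,0,1],[0.001,0,0,0,0,0,1],[0.001,0,0,0,0,0,1],[0,0,0,0,0,0,1],[0,0,0,0,0,0,1]]]'; python3 look.py 11|tail -2; python3 prof.py 11
```

```text
t: 19.3
tool_pos: [0.4329, -0.1469, 0.0138]
orientation: [[0.001, -0.06, -0.998], [-0.0, -0.998, 0.06], [-1.0, 0.0, -0.001]]
wrist_force: [-0.7, 0.4, 1.2]
width: 0.229
[ 0.4329 -0.147   0.0139] [-1.34 -0.27  1.15] [ 0.001 -0.    -1.   ]
grip in rest [-0.0718 -0.0013  0.0329] t 19.4
side -0.028 10 [0.0477 0.0488 0.05  ] [-0.0061  0.0119] -0.0242 -0.0203
side -0.013 23 [0.0479 0.0494 0.0506] [-0.0068  0.0111] -0.0194 -0.0084
side 0.017 5 [0.0449 0.0478 0.0494] [0.0033 0.0103] 0.0235 0.0249
side 0.033 54 [0.0427 0.044  0.0471] [-0.0221  0.0259] 0.0259 0.04
side 0.047 61 [0.043  0.0439 0.0447] [-0.0244  0.0222] 0.04 0.0547
side 0.062 62 [0.0421 0.0431 0.0445] [-0.0271  0.0189] 0.055 0.0698
side 0.077 51 [0.0418 0.0425 0.0434] [-0.0235  0.0179] 0.0703 0.0848
side 0.092 67 [0.0415 0.0427 0.0528] [-0.0277  0.0194] 0.0856 0.0998
side 0.107 32 [0.0565 0.0578 0.0592] [-0.0253  0.0263] 0.1 0.1061
top 0.017 5 [0.0492 0.0521 0.0536] [-0.0059  0.0058] 0.0236 0.0243
top 0.033 46 [0.0423 0.0452 0.0494] [-0.0241  0.0221] 0.0271 0.04
top 0.047 82 [0.041  0.0443 0.0483] [-0.0251  0.0257] 0.0401 0.055
top 0.062 82 [0.0406 0.0443 0.0471] [-0.027   0.0236] 0.0552 0.07
top 0.077 79 [0.0416 0.0436 0.0472] [-0.0268  0.0241] 0.0701 0.085
top 0.092 73 [0.0406 0.0428 0.0483] [-0.0261  0.0245] 0.0852 0.1
top 0.107 44 [0.0536 0.059  0.061 ] [-0.0266  0.0251] 0.1 0.1069
```

```bash
python3 -m inch '[[[0.001,0,0,0,0,0,1],[0.001,0,0,0,0,0,1],[0.0007,0,0,0,0,0,1],[0,0,0,0,0,0,1],[0,0,0,0,0,0,1],[0,0,0,0,0,0,1],[0,0,0,0,0,0,1],[0,0,0,0,0,0,1]]]'; python3 look.py 12|tail -2; python3 prof.py 12|grep side
```

```text
t: 20.4
tool_pos: [0.4328, -0.1469, 0.011]
orientation: [[0.001, -0.06, -0.998], [-0.0, -0.998, 0.06], [-1.0, 0.0, -0.001]]
wrist_force: [-0.6, -0.0, 0.7]
width: 0.223
[ 0.4327 -0.147   0.011 ] [-1.24 -0.15  0.04] [ 0.001 -0.    -1.   ]
grip in rest [-0.0719 -0.0013  0.03  ] t 20.5
side -0.028 9 [0.0474 0.0483 0.0486] [-0.0044  0.0131] -0.0246 -0.0204
side -0.013 20 [0.0466 0.0473 0.048 ] [-0.0074  0.0092] -0.02 -0.009
side 0.017 5 [0.0448 0.0465 0.0478] [-0.0049  0.0126] 0.023 0.0245
side 0.033 51 [0.0422 0.0434 0.046 ] [-0.0213  0.025 ] 0.0252 0.0398
side 0.047 63 [0.0419 0.043  0.0436] [-0.0253  0.0216] 0.0401 0.0548
side 0.062 58 [0.0413 0.0423 0.0435] [-0.0258  0.02  ] 0.0551 0.07
side 0.077 50 [0.0412 0.0421 0.0433] [-0.0249  0.0176] 0.0704 0.0847
side 0.092 70 [0.0412 0.043  0.0528] [-0.0272  0.0209] 0.0853 0.0999
side 0.107 28 [0.0567 0.0575 0.0584] [-0.0275  0.0281] 0.1002 0.1059
```

Level now: handle top is 47 mm at the saddle, blade top 42–43 mm, force under 1 N. Releasing slowly, then retreating.

```bash
python3 -m inch '[[[0,0,0,0,0,0,0.45],[0,0,0,0,0,0,0.35],[0,0,0,0,0,0,0.2],[0,0,0,0,0,0,0],[0,0,0,0,0,0,0],[0,0,0,0,0,0,0],[0,0,0,0,0,0,0],[0,0,0,0,0,0,0]]]' 10; python3 look.py 13|tail -2; python3 prof.py 13|grep side
```

```text
t: 21.5
tool_pos: [0.4331, -0.147, 0.011]
orientation: [[0.001, -0.06, -0.998], [-0.0, -0.998, 0.06], [-1.0, 0.0, -0.001]]
wrist_force: [0.3, -0.4, -0.6]
width: 0.496
[ 0.4331 -0.147   0.011 ] [0.08 0.04 0.59] [ 0.001 -0.    -1.   ]
grip in rest [-0.0716 -0.0012  0.03  ] t 21.6
side -0.028 9 [0.0444 0.0456 0.0476] [-0.0091  0.0083] -0.0238 -0.02
side -0.013 19 [0.0446 0.0456 0.0465] [-0.0078  0.0098] -0.019 -0.0084
side 0.017 7 [0.0431 0.0446 0.0458] [-0.0077  0.0105] 0.0232 0.0245
side 0.033 54 [0.0406 0.0417 0.0439] [-0.0227  0.0248] 0.026 0.0399
side 0.047 63 [0.0411 0.042  0.043 ] [-0.0252  0.021 ] 0.0401 0.0546
side 0.062 56 [0.041  0.0418 0.0434] [-0.0241  0.0182] 0.055 0.07
side 0.077 53 [0.0411 0.0419 0.0434] [-0.0245  0.0175] 0.07 0.0848
side 0.092 70 [0.0412 0.0431 0.0541] [-0.028   0.0209] 0.0856 0.0999
side 0.107 28 [0.0562 0.0579 0.0589] [-0.0246  0.0259] 0.1002 0.1063
```

View pics/l13.png

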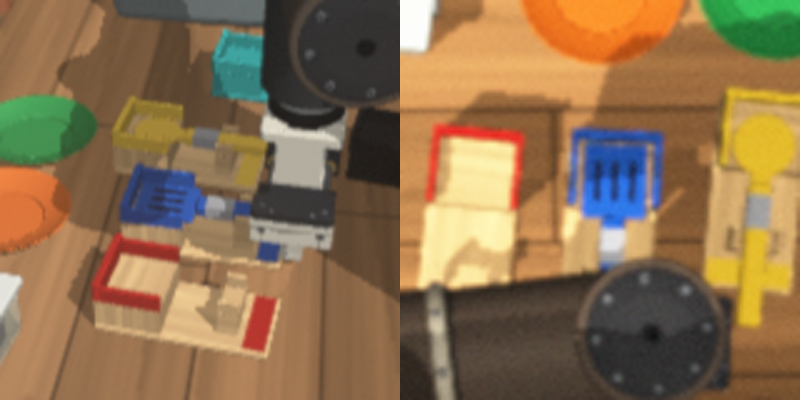

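Released: the spatula lies level with its blade in the trough. Retreating straight up.

```bash
python3 -m inch '[[[-0.01,0,0,0,0,0,0],[-0.02,0,0,0,0,0,0],[-0.03,0,0,0,0,0,0],[-0.05,0,0,0,0,0,0],[-0.05,0,0,0,0,0,0],[-0.04,0,0,0,0,0,0],[0,-0.05,0,0,0,0,0],[0,-0.06,0,0,0,0,0]]]'; python3 -m inch '[[[0,-0.06,0,0,0,0,0],[0,-0.06,0,0,0,0,0],[0,-0.06,0,0,0,0,0],[0,-0.03,0,0,0,0,0],[0,0,0,0,0,0,0],[0,0,0,0,0,0,0],[0,0,0,0,0,0,0],[0,0,0,0,0,0,0]]]';python3 look.py 14|tail -2; python3 prof.py 14
python3 - <<'E'
import pickle,cv2
for n in("side","top"): cv2.imwrite(f"pics/f{n}.png",pickle.load(open(f"{n}14.pkl","rb"))[0][:,:,::-1])
E
```

```text
t: 22.6
tool_pos: [0.4388, -0.0379, 0.2233]
orientation: [[0.004, -0.067, -0.998], [0.0, -0.998, 0.067], [-1.0, -0.001, -0.004]]
wrist_force: [0.6, 1.4, -0.4]
width: 0.499
t: 23.6
tool_pos: [0.4512, 0.1792, 0.2297]
orientation: [[0.011, -0.064, -0.998], [0.005, -0.998, 0.064], [-1.0, -0.005, -0.01]]
wrist_force: [0.6, -0.3, -0.7]
width: 0.498
[0.4513 0.1794 0.2297] [ 0.02  0.59 -0.52] [ 0.011  0.005 -1.   ]
grip in rest [-0.0732  0.3255  0.2487] t 23.7
side 0.017 6 [0.0415 0.0459 0.0465] [-0.0022  0.0111] 0.0231 0.0249
side 0.033 51 [0.0405 0.0416 0.0443] [-0.0229  0.0245] 0.0256 0.0398
side 0.047 66 [0.0408 0.0418 0.0434] [-0.0272  0.0223] 0.0402 0.0548
side 0.062 57 [0.0409 0.042  0.0434] [-0.0258  0.0184] 0.0552 0.0697
side 0.077 61 [0.0412 0.0421 0.0434] [-0.025  0.019] 0.0701 0.0849
side 0.092 76 [0.0409 0.0428 0.0535] [-0.0283  0.0201] 0.0852 0.1
side 0.107 30 [0.0572 0.058  0.0588] [-0.0255  0.0277] 0.1003 0.1056
top -0.088 19 [0.0446 0.0462 0.0479] [-0.0089  0.007 ] -0.0896 -0.0802
top -0.073 29 [0.0444 0.0464 0.0503] [-0.0084  0.0078] -0.08 -0.0668
top -0.058 30 [0.0445 0.0459 0.0499] [-0.0104  0.0083] -0.0644 -0.0509
top -0.042 34 [0.0436 0.0466 0.051 ] [-0.0103  0.0087] -0.0487 -0.0351
top -0.028 26 [0.0441 0.046  0.0487] [-0.0094  0.0068] -0.0329 -0.02
top -0.013 22 [0.0432 0.0469 0.0503] [-0.0087  0.0072] -0.0199 -0.0102
top 0.017 4 [0.0478 0.0494 0.0509] [-0.0063  0.0027] 0.0238 0.0245
top 0.033 44 [0.0408 0.0434 0.0477] [-0.0247  0.0221] 0.0271 0.04
top 0.047 81 [0.0404 0.0428 0.0466] [-0.0251  0.0255] 0.0401 0.0549
top 0.062 82 [0.0397 0.043  0.0452] [-0.0246  0.0235] 0.0551 0.0698
top 0.077 75 [0.0399 0.0422 0.0457] [-0.0243  0.0239] 0.0702 0.0849
top 0.092 72 [0.0404 0.0437 0.0475] [-0.0259  0.0239] 0.085 0.0998
top 0.107 45 [0.0544 0.0583 0.0605] [-0.0265  0.0256] 0.1 0.107
```

View pics/l14.png

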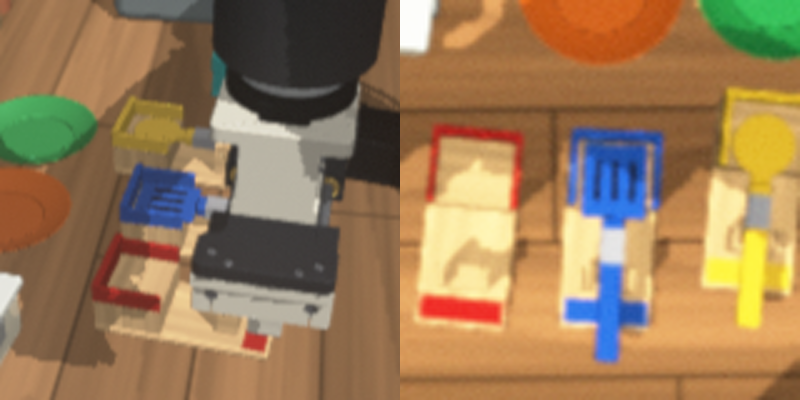

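View pics/ftop.png

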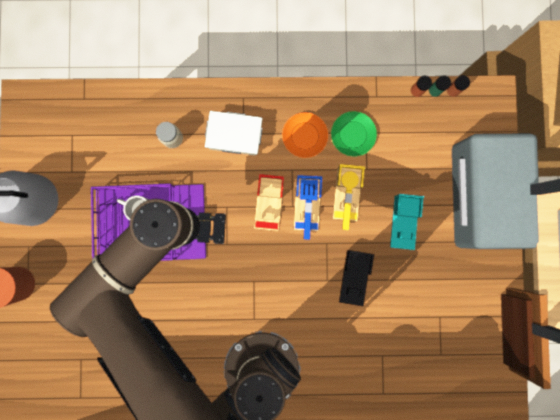

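The spatula lies level and centred in the blue rest (top picture ~ (308,205)): handle top is 46 mm from x = −90 to −10 mm, blade top about 42 mm in the trough. Neighbouring objects look unmoved, and the arm is clear.

```bash
python3 -c "
from workcell import manip; print(manip.close_job())"
```

```text
the job is handed in; nothing more can be done
None
```

The blue spatula is lying flat in the blue rest, blade in the trough and handle in the saddle. I've handed the job in; the robot's clock stood at about 24 s of the 48 s allowed.

**How it went:** I held it by the handle with a 20 N grip, lifted it out of the slot and carried it over. With the tool tilted about 0.25 rad, I set the blade end lightly on the trough floor. I swung it level in the grip along an arc about the blade end and turned the tool back to vertical on the way. Then I lowered it, let go slowly and backed off. The upward wrist force I read between moves never passed about 5 N.

**Last checks:**
- **Position:** The handle top is about 46 mm high along its length and the blade top about 42 mm, so it is level. It is centred within about 1 mm sideways, with its middle roughly 2–4 mm towards the end stop.
- **Other things:** In the last top picture the other things look unmoved, though the arm hides part of the rack and cup. The gripper touches nothing.

**What didn't match at first:** The handle had slid a few millimetres in the fingers during the swing. When the arm's own position said it was seated, the depth image still showed it about 6 mm high and tilted 0.07 rad. I eased it back from the end stop and lowered it about 10 mm more before letting go. It settled another 1–2 mm on release.

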